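# Line up the shop display by height

### The arm

A 6-joint arm with a two-finger parallel gripper is mounted at the origin on a cart in front of the work surface, level with it; the furniture and walls round the work are solid. World frame = base frame: x ahead of the robot, y to its left, z up, the work surface at z = 0. Lengths are in mm, angles in rad, forces in N, time in s.
With the tool pointing down it reaches from about 275 to 975 mm from the base axis. Payload 8.4 kg.
Tool frame: the origin (TCP) lies on the centre line of the jaws, within the pads' length; the fingertips stand 14 mm ahead of it and the grasp point (between the pads) lies 5 mm behind it; z points along the fingers, y is the line along which they close (so a half turn about z gives the same grasp; the last joint's range is limited). The gripper opens to 92 mm and grips with 3 to 60 N. Pads are 20 mm wide; open, the fingers measure 128 mm over their backs; the gripper's body (75 mm by 189 mm) begins 69 mm behind the grasp point.
Start: joints at [-1.311, 0.353, 1.633, -0, 1.155, -0.002], TCP at [161.761, -603.706, 228.583] pointing down, gripper open.
Joint ranges: [-2.63, 2.63], [-0.92, 2.1], [0.06, 2.66], [-1.3, 4.44], [0, 2.69], [-3.02, 3.02]. Speed limits (rad/s): [2.22, 2.22, 2.79, 3.14, 3.14, 3.14].

### API

Orientations are given as a rotation vector (axis times angle).
In Python, from workcell import manip gives the robot as it stands.
- The arm moves only by the tool apply_moves, never from a script. Its argument "steps" is text: rows parted by semicolons, each of 7 numbers parted by spaces: the shift along the tool's x, y, z in cm, then the turn, a rotation vector about the tool's x, y, z in degrees, then the opening, from 0 (shut) to 1 (fully open). A call has 1 to 20 rows; each row is the pose to reach, as a shift and turn from the pose commanded when the call began, along the tool's axes at that moment; what a row does not reach only later rows make up. A row lasts 1/10 s, in which the tool goes at most 50 mm and 8.59 degrees, less where a joint would pass 70% of its speed; a pose out of reach is approached as far as the arm can. A call with a gripper value outside its range is refused whole. The fingers move at their own pace and stop on an object; the grip force is fixed at half the most. Time passes only in rows, so rows that repeat a pose let the fingers close. It gives the time, the measured TCP pose, the force, the opening and the grip force at its end, in the units of the state.
- manip.get_state(): the state, without advancing time (a new reading comes with each control period).
- manip.camera(name): name is "side" or "top"; returns a dict with "pixels" (480x640x3 uint8, red, green, blue), "fx", "fy", "cx", "cy" (pixels), "origin" and "rotation" of the camera in the world. Camera axes: x right, y down, z forward; pixel columns grow to the right and rows downward; lengths in mm; the calibration is good to about 2 mm. A picture is of the moment at which its call begins. There is no depth.
- manip.close_job(): hands the job in; it is judged then, once.
The state is a dict: "time": time; "qpos": joint angles; "joint_vel": joint speeds; "joint_torque": joint torques, N m; "tcp_pos": TCP position; "orientation": TCP orientation; "force": force on the tool from outside, world axes, zero at the start; "wrist_torque": the same for the moment, N m; "opening": finger opening in mm; "grasp_force": force on a finger pad.
Only numpy, scipy, OpenCV 4.12 (cv2) and the standard library are available. Lean on these libraries where they do the work, as an engineer would, in place of code of your own. Each camera call takes 0.05 s, during which the arm holds its last target. There are 200 camera calls.

### The job

Stand the gold foil egg, the small hare, the large hare and the blue tea tin upright on the four dark discs of the oak plank, one centred on each disc, lined up by height: the shortest on the disc next to the oak price-card holder, rising to the tallest at the other end of the row. Leave the card holder and the brown soap carton at the ends of the row where they are.

Things in the scene. Friction and masses are not known exactly. Their poses are not given: they have to be found in the camera images.
- gold_egg: gold foil-wrapped chocolate egg, the shortest thing: lies on its flat underside, 42 mm long (its x), 33 mm wide (its y), 32 mm high (z up). Origin: centre of the underside. Can be pinched across its width (y) at half height; 30 g
- small_hare: small cream hare, violet bow, 49 x 54 x 82 mm high with ears, second shortest. Origin: under its middle, at its foot; z up, faces its -x. Rounded body to 42 mm high: x -15 to 18, y -20 to 19 mm; head to 57 mm high, 27 (x) by 24 mm (y); ears to 82 mm, spread along y. Grip the body across x at about 32 mm height; 120 g
- big_hare: large cream hare, mint-green bow, 60 x 55 x 123 mm high with ears, second tallest. Origin: under its middle, at its foot; z up, faces its -x. Rounded body to 52 mm high: x -19 to 22, y -24 to 23 mm; head 38 to 70 mm high: x -20 to 14, y +-15 mm; ears solid to 103 mm (thin tips to 123 mm do not collide). Grip across x at about 50 mm height, clear of the ears; 120 g
- tea_tin: upright cylindrical tea tin, blue with a plain pale band and a golden-brown lid (fixed on), 55 mm in diameter, 168 mm high, the tallest thing. Origin: centre of its underside, z up. The wall is straight up to 164 mm. Grip it near the top; 250 g
- disc_a: the leftmost (+y) disc of the row; four alike, dark grey, 72 mm across, 4 mm thick, fixed in a straight row 95 mm apart on a fixed oak plank (90 x 380 x 12 mm) lying left to right, its right end turned away from the robot. Origin: centre of its underside, 12 mm above the table (top: 16 mm). y: along the row to the left; x: across it, away from the robot
- disc_b: the second disc from the left; four alike, dark grey, 72 mm across, 4 mm thick, fixed in a straight row 95 mm apart on a fixed oak plank (90 x 380 x 12 mm) lying left to right, its right end turned away from the robot. Origin: centre of its underside, 12 mm above the table (top: 16 mm). y: along the row to the left; x: across it, away from the robot
- disc_c: the third disc from the left; four alike, dark grey, 72 mm across, 4 mm thick, fixed in a straight row 95 mm apart on a fixed oak plank (90 x 380 x 12 mm) lying left to right, its right end turned away from the robot. Origin: centre of its underside, 12 mm above the table (top: 16 mm). y: along the row to the left; x: across it, away from the robot
- disc_d: the rightmost (-y) disc of the row; four alike, dark grey, 72 mm across, 4 mm thick, fixed in a straight row 95 mm apart on a fixed oak plank (90 x 380 x 12 mm) lying left to right, its right end turned away from the robot. Origin: centre of its underside, 12 mm above the table (top: 16 mm). y: along the row to the left; x: across it, away from the robot
- price_card: price-card holder: an oak block 24 x 56 x 18 mm with a white card standing in it, 55 mm high in all; loose, on the table just beyond one end of the row (left or right, about 110 mm from the centre of the end disc). It marks the end where the shortest thing belongs. Must not be moved. Origin: centre of the underside
- soap_carton: brown kraft soap carton, 51 x 70 x 85 mm high; loose, on the table beyond the other end of the row. Must not be moved. Origin: centre of the underside. Behind the row a fixed tiered stand blocks the straight way from the goods to the row (centre x 0.665, y 0.045 m; round trays of radius 154, 117 and 74 mm at heights 45, 199 and 388 mm): pass in front of it
Not all that is in view belongs to the job. What is shaped like the tea_tin but purple is not meant.

How it is judged:
By the outcome, as a careful person would: the job done as asked, in the order asked, and still so for the second after the job is handed in, with the robot touching nothing.
It also fails if it takes over 128 s, if anything falls off the work surface, if the arm or the gripper's body presses on something with over 40 N, if the wrist force passes 120 N, or if a joint passes its speed limit or range.

## Working session

There is one attempt and no reset: what is moved stays moved. The work goes in short steps, Python scripts to look and compute and a tool call to move; the robot and the scene stay as the last step left them, time stands still between calls to the robot, and variables do not carry over. Pictures are saved under pics/ and viewed, at most 14 in all, crops included, and the job is handed in when it is done.

Besides the shell and the picture viewer there is one more tool, called after "Call:" as name(argument=value, ...) on one line, values as JSON. apply_moves: Moves the arm, as the interface text tells. Its arguments: {"type":"object","properties":{"steps":{"type":"string"}},"required":["steps"]}

```bash
mkdir -p pics; ls; python3 - <<'E'
from workcell import manip
import cv2,numpy as np
for n in("top","side"):
    c=manip.camera(n);cv2.imwrite(f"pics/{n}0.png",c["pixels"][:,:,::-1])
    print(n,c["fx"],c["fy"],c["cx"],c["cy"],c["origin"],c["rotation"])
s=manip.get_state();print(s)
E
```

```text
pics
top 530.5852024312175 530.5852024312175 324.28103816162445 246.9165678236231 [ 239.99828149   42.25598503 1508.43861896] [-2.09981079  2.12798655 -0.20684501]
side 480.67746034123456 480.67746034123456 322.6976636856989 236.2148192825846 [604.48399565 965.66691198 852.86572535] [-0.09444512 -2.82778019  1.296692  ]
{'time': 0.1, 'qpos': array([-1.31136983e+00,  3.53629809e-01,  1.63401302e+00, -2.78154398e-05,
        1.15520916e+00, -2.41319402e-03]), 'joint_vel': array([ 0.0008263 , -0.00099487, -0.00142029, -0.00233978,  0.00178551,
        0.00036731]), 'joint_torque': array([ 1.35233691e-03, -5.94905269e+01, -3.34931123e+01,  6.99068327e-02,
        1.82525860e-02, -3.25260305e-05]), 'tcp_pos': array([ 161.66476849, -603.30587234,  227.92695775]), 'orientation': array([-3.11347028e+00, -4.09977775e-01,  2.93023557e-04]), 'force': array([0.15534763, 0.75713044, 0.0269934 ]), 'wrist_torque': array([ 0.01239016, -0.0257195 , -0.01682036]), 'grasp_force': 0.0, 'opening': 91.87557123981045}
```

View pics/top0.png

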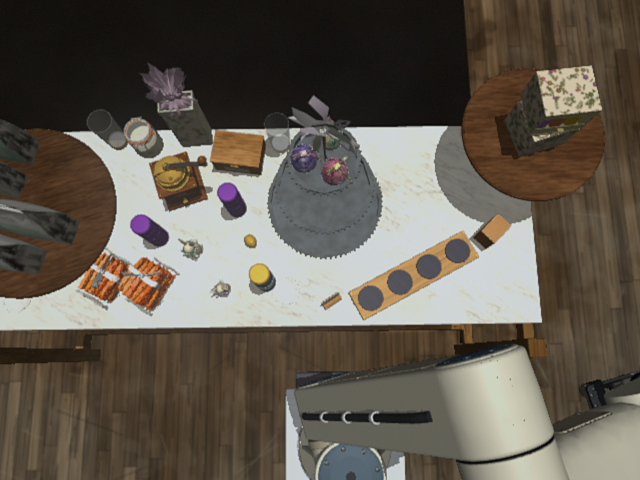

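View pics/side0.png

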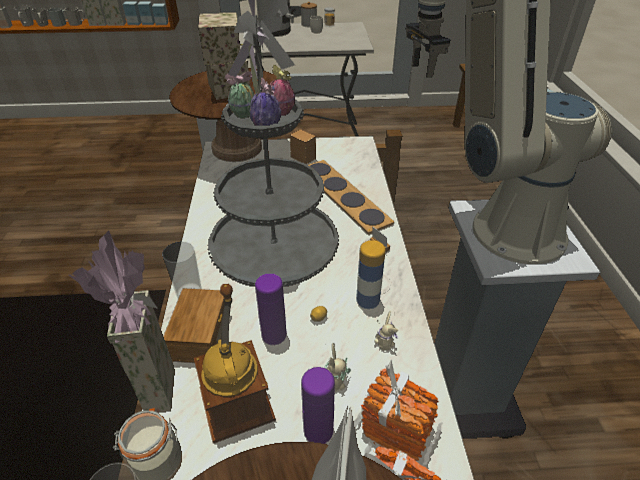

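Top view: card holder at (331,300) by the left disc (370,298), carton at (491,231) on the right, so the egg goes on disc_a, the small hare on b, the big hare on c and the tin on d.

Candidates in the top image:
- Egg: gold (250,240). Not the tray eggs (304,157) and (335,170).
- Tin: blue with golden lid (261,276). Not the purple ones (232,200) and (148,230).
- Hares: (221,289) and (190,247). The bow colour and size need a close crop.

```bash
cat > h.py <<'E'
import numpy as np,cv2
from scipy.spatial.transform import Rotation as R
from workcell import manip
def cam(n):
    c=manip.camera(n); c["img"]=np.ascontiguousarray(c["pixels"][:,:,::-1]); r=np.array(c["rotation"])
    c["M"]=r if r.shape==(3,3) else R.from_rotvec(r).as_matrix(); return c
def ray(c,u,v):
    d=c["M"]@np.array([(u-c["cx"])/c["fx"],(v-c["cy"])/c["fy"],1.]); return np.array(c["origin"]),d
def onz(c,u,v,z):
    o,d=ray(c,u,v); return o+d*(z-o[2])/d[2]
def proj(c,p):
    q=c["M"].T@(np.array(p)-c["origin"]); return np.array([c["cx"]+c["fx"]*q[0]/q[2],c["cy"]+c["fy"]*q[1]/q[2]])
def tri(c1,p1,c2,p2):
    A=0;b=0
    for c,p in((c1,p1),(c2,p2)):
        o,d=ray(c,*p);d=d/np.linalg.norm(d);P=np.eye(3)-np.outer(d,d);A=A+P;b=b+P@o
    return np.linalg.solve(A,b)
def blobs(img,lo,hi,roi,amin=20):
    x0,y0,x1,y1=roi
    m=cv2.inRange(cv2.cvtColor(img,cv2.COLOR_BGR2HSV),lo,hi); k=np.zeros_like(m);k[y0:y1,x0:x1]=m[y0:y1,x0:x1]
    n,l,s,ce=cv2.connectedComponentsWithStats(k)
    return [(ce[i].round(1),s[i].tolist(),(l==i)) for i in range(1,n) if s[i][4]>=amin]
E
python3 - <<'E'
from h import *
t=cam("top");s=cam("side")
a=cv2.resize(t["img"][225:305,170:285],None,fx=5,fy=5,interpolation=cv2.INTER_CUBIC)
b=cv2.resize(s["img"][220:400,290:410],None,fx=3.2,fy=3.2,interpolation=cv2.INTER_CUBIC)
cv2.imwrite("pics/ct.png",a);cv2.imwrite("pics/cs.png",b)
print(onz(t,331,300,0),onz(t,491,231,85))
# discs
D=[]
for ce,st,m in blobs(t["img"],(0,0,30),(180,80,110),(350,230,475,315),200):
    (cx,cy),ax,an=cv2.fitEllipse(max(cv2.findContours(m.astype('uint8'),0,2)[0],key=len)); 
    p=onz(t,cx,cy,16); print("disc",ce,st,ax,p.round(1))
for ce,st,m in blobs(t["img"],(18,100,100),(35,255,255),(200,225,290,300),20): print("gold",ce,st,onz(t,*ce,16)[:2].round(1),onz(t,*ce,168)[:2].round(1))
for ce,st,m in blobs(s["img"],(18,100,80),(35,255,255),(300,220,400,340),20): print("gold side",ce,st)
E
```

```text
[391.65208645  30.72045802   0.        ] [ 566.88491399 -411.21961665   85.        ]
disc [358.3 237.5] [350, 230, 23, 21, 313] (17.63191795349121, 42.40971755981445) [579.5 -51.9  16. ]
disc [457.  250.5] [445, 239, 25, 24, 461] (22.76689338684082, 24.1750431060791) [ 526.8 -331.8   16. ]
disc [428.3 266.2] [416, 255, 25, 24, 465] (23.103866577148438, 24.165143966674805) [ 482.5 -247.6   16. ]
disc [399.4 281.9] [387, 270, 25, 25, 476] (23.418916702270508, 24.391189575195312) [ 438.7 -163.6   16. ]
disc [370.1 297.8] [358, 286, 25, 25, 479] (23.588516235351562, 24.063493728637695) [394.9 -79.1  16. ]
gold [249.9 240.4] [245, 235, 11, 12, 104] [564.8 261.8] [531.7 239.4]
gold [258.9 273.7] [249, 264, 21, 21, 337] [467.5 234.7] [444.4 215.1]
gold side [372. 252.] [360, 240, 26, 27, 499]
gold side [318.3 312.6] [311, 306, 16, 15, 169]
```

View pics/ct.png

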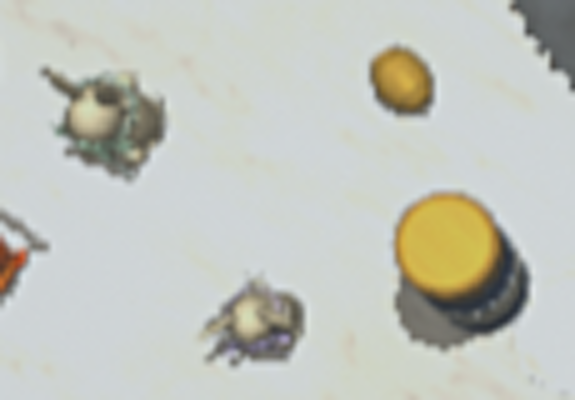

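View pics/cs.png

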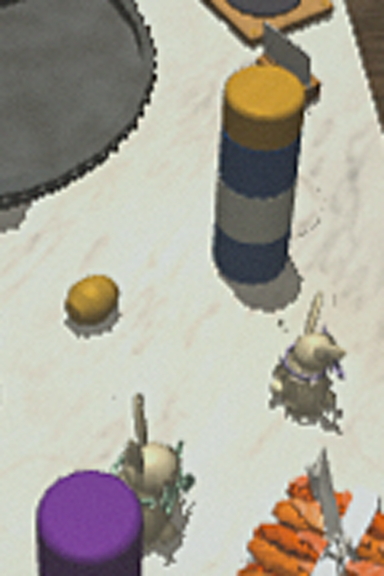

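The crops confirm the choice: mint-bow big hare at top (190,247) and violet-bow small hare at (221,289). The egg and the blue tin stand clear. Next I measure the poses.

```bash
python3 - <<'E'
from h import *
t=cam("top");s=cam("side")
print(R.from_rotvec(manip.get_state()["orientation"]).as_matrix().round(3))
# tin lid: circle in both
def ell(m): return cv2.fitEllipse(max(cv2.findContours(m.astype('uint8'),0,2)[0],key=len))
lid=[b for b in blobs(t["img"],(15,100,150),(35,255,255),(240,255,290,300),100)][0]
print("lid",ell(lid[2]),onz(t,*ell(lid[2])[0],168).round(1))
# egg
e=blobs(t["img"],(15,90,60),(35,255,255),(235,225,265,255),30)[0]
pts=np.argwhere(e[2])[:,::-1]; w=np.array([onz(t,u,v,16)[:2] for u,v in pts])
ev,V=np.linalg.eigh(np.cov(w.T)); print("egg",w.mean(0),4*np.sqrt(ev),V[:,1],np.degrees(np.arctan2(V[1,1],V[0,1])))
es=blobs(s["img"],(15,90,60),(35,255,255),(305,295,335,330),30)[0]
print("egg tri",tri(t,e[0],s,es[0]).round(1))
for z,r in(("top",(120,170,260,260)),("side",(250,270,340,445))):
    c=t if z=="top" else s
    for ce,st,m in blobs(c["img"],(125,90,60),(160,255,255),r,100): print("purple",z,ce,st, onz(c,st[0]+st[2]/2,st[1]+10,168).round(0))
# heads: big (top 189,247 side 290+160/3.2,220+465/3.2) small
print("bighead",tri(t,(189,247),s,(340,365)).round(1))
print("smallhead",tri(t,(220.4,288.6),s,(290+316/3.2,220+350/3.2)).round(1))
A=[cv2.resize(c["img"][y-20:y+20,x-20:x+20],(390,290) if 0 else (296,296),interpolation=cv2.INTER_CUBIC) for c,x,y in((t,192,249),(t,221,289),(s,338,360),(s,386,330))]
cv2.imwrite("pics/m.png",np.vstack([np.hstack(A[:2]),np.hstack(A[2:])]))
E
```

```text
[[ 0.966  0.259 -0.   ]
 [ 0.259 -0.966  0.   ]
 [ 0.    -0.    -1.   ]]
lid ((258.67462158203125, 273.2074279785156), (18.795576095581055, 19.460229873657227), 72.33173370361328) [445.7 215.7 168. ]
egg [564.51500134 261.6825248 ] [29.43882989 38.86128521] [-0.81908858 -0.57366707] -144.99366060399151
egg tri [564.8 261.3  17.7]
purple top [227.1 192.1] [218, 183, 20, 19, 300] [660. 299. 168.]
purple top [140.5 224.2] [131, 215, 20, 20, 312] [577. 524. 168.]
purple side [268.1 283.6] [255, 274, 27, 21, 441] [666. 308. 168.]
purple side [317.5 381.6] [302, 367, 33, 30, 758] [581. 522. 168.]
purple side [314.9 429.8] [306, 417, 21, 26, 221] [589. 608. 168.]
bighead [536.4 426.4  57.9]
smallhead [422.3 337.6  44.4]
```

View pics/m.png

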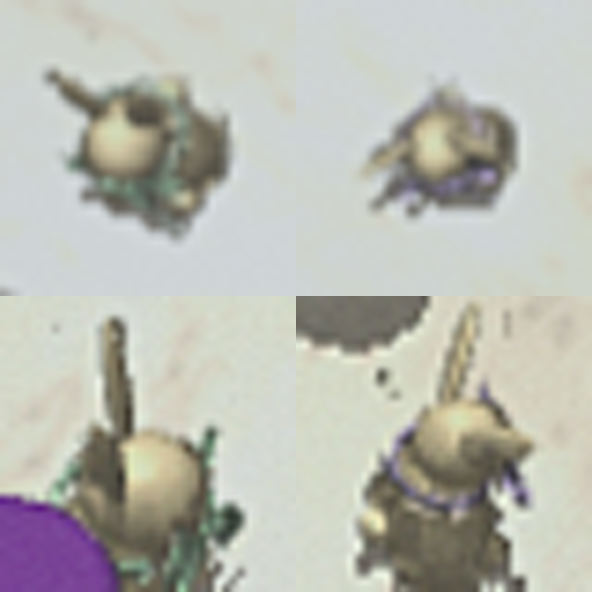

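```bash
python3 - <<'E'
from h import *
t=cam("top");s=cam("side")
f=lambda c,x0,y0,u,v,z: print(onz(c,x0-20+u/7.4,y0-20+v/7.4,z).round(0))
print("big tail?");f(t,192,249,172,85,15);f(t,192,249,172,85,25)
print("big foot?");f(t,192,249,185,195,8)
print("big ear tip, ear2 tip");f(t,192,249,50,74,123);f(t,192,249,150,108,80)
print("small tail");f(s,386,330,375-296,520-296,12)
print("small ear tip top");f(t,221,289,370-296,165,82);f(t,221,289,480-296,130,60)
print(tri(t,(172+50/7.4,229+74/7.4),s,(318+112/7.4,340+22/7.4)))
print(tri(t,(201+74/7.4,269+165/7.4),s,(366+172/7.4,310+10/7.4)))
# silhouettes of body in top: non-marble pixels
for n,(x,y) in (("big",(192,249)),("small",(221,289))):
    hsv=cv2.cvtColor(t["img"],cv2.COLOR_BGR2HSV)[y-20:y+20,x-20:x+20]; m=hsv[...,2]<150
    v,u=np.nonzero(m); print(n,np.percentile(u,[2,50,98])+x-20,np.percentile(v,[2,50,98])+y-20)
# bow colours
for n,lo,hi,(x,y),z in(("mint",(60,40,40),(95,255,255),(192,249),42),("viol",(120,35,40),(150,255,255),(221,289),36)):
    for b in blobs(t["img"],lo,hi,(x-20,y-20,x+20,y+20),2): print(n,b[0],b[1][4],onz(t,*b[0],z).round(0))
E
```

```text
big tail?
[567. 420.  15.]
[565. 417.  25.]
big foot?
[525. 415.   8.]
big ear tip, ear2 tip
[548. 437. 123.]
[544. 411.  80.]
small tail
[445. 340.  12.]
small ear tip top
[411. 355.  82.]
[426. 319.  60.]
[546.96425204 432.85545887 135.06784751]
[417.83010582 346.15799121 108.12536887]
big [181. 193. 202.] [241.   250.   258.14]
small [213. 223. 230.] [283. 291. 296.]
mint [189.5 254.5] 2 [521. 428.  42.]
viol [221.8 293.7] 6 [410. 335.  36.]
viol [226. 292.] 3 [414. 323.  36.]
```

Measured so far:
- **Big hare:** origin about (539,425), yaw about -10°.
- **Small hare:** about (425,338), yaw about 14°.
- **Egg:** (565,261), width axis about -55°.
- **Tin:** (446,216).
- **Discs a to d:** (395,-79) to (527,-332).

I'll do the egg first.

```bash
cat >> h.py <<'E'
def rel(*wps):
    "wps: x,y,z,closing angle deg -> tool shift cm and turn deg from the present pose"
    s=manip.get_state(); Rc=R.from_rotvec(s["orientation"]); p=np.array(s["tcp_pos"])
    print("t",s["time"],"tcp",p.round(1),"yangle",np.degrees(np.arctan2(*Rc.as_matrix()[[1,0],1])).round(1),"open",round(s["opening"],1),"gf",s["grasp_force"],"q",s["qpos"].round(2))
    for x,y,z,a in wps:
        q=np.degrees(np.arctan2(y,x)); a=q+(a-q+90)%180-90; a=np.radians(a)
        T=np.array([[-np.sin(a)*-1,np.cos(a),0],[-np.cos(a),np.sin(a),0],[0,0,-1]])
        r=(Rc.inv()*R.from_matrix(T)).as_rotvec(degrees=True)
        print(np.r_[Rc.inv().apply(np.array([x,y,z])-p)/10,r].round(2))
E
python3 -c "
from h import *
rel((400,-20,240,-75),(565,261.5,240,-55),(565,261.5,17,-55))"
```

```text
t 0.4 tcp [ 161.7 -603.6  228.5] yangle -75.0 open 91.8 gf 0.0 q [-1.31  0.35  1.63  0.    1.16 -0.  ]Traceback (most recent call last):
  File "<string>", line 3, in <module>
    rel((400,-20,240,-75),(565,261.5,240,-55),(565,261.5,17,-55))
    ~~~^^^^^^^^^^^^^^^^^^^^^^^^^^^^^^^^^^^^^^^^^^^^^^^^^^^^^^^^^^
  File "h.py", line 30, in rel
    r=(Rc.inv()*R.from_matrix(T)).as_rotvec(degrees=True)
                ~~~~~~~~~~~~~^^^
  File "scipy/spatial/transform/_rotation.pyx", line 1143, in scipy.spatial.transform._rotation.Rotation.from_matrix
ValueError: Non-positive determinant (left-handed or null coordinate frame) in rotation matrix 0: [[-0.96592583  0.25881905  0.        ]
 [-0.25881905 -0.96592583  0.        ]
 [ 0.          0.         -1.        ]].
```

```bash
sed -i 's/T=np.array.*/c_,s_=np.cos(a),np.sin(a); T=np.array([[-s_,c_,0],[c_,s_,0],[0,0,-1]])/' h.py
python3 -c "
from h import *
rel((400,-20,240,-75),(565,261.5,240,-55),(565,261.5,17,-55))"
```

```text
t 0.4 tcp [ 161.7 -603.6  228.5] yangle -75.0 open 91.8 gf 0.0 q [-1.31  0.35  1.63  0.    1.16 -0.  ]
[ 3.812e+01 -5.021e+01 -1.140e+00 -2.000e-02 -0.000e+00 -0.000e+00]
[ 6.134e+01 -7.313e+01 -1.130e+00 -2.000e-02 -0.000e+00 -2.000e+01]
[ 6.134e+01 -7.312e+01  2.117e+01 -2.000e-02 -0.000e+00 -2.000e+01]
```

Call:
apply_moves(steps="38.1 -50.2 -1.1 0 0 0 1;38.1 -50.2 -1.1 0 0 0 1;38.1 -50.2 -1.1 0 0 0 1;38.1 -50.2 -1.1 0 0 0 1;38.1 -50.2 -1.1 0 0 0 1;38.1 -50.2 -1.1 0 0 0 1;38.1 -50.2 -1.1 0 0 0 1;38.1 -50.2 -1.1 0 0 0 1;38.1 -50.2 -1.1 0 0 0 1;38.1 -50.2 -1.1 0 0 0 1;38.1 -50.2 -1.1 0 0 0 1;38.1 -50.2 -1.1 0 0 0 1;61.3 -73.1 -1.1 0 0 -20 1;61.3 -73.1 -1.1 0 0 -20 1;61.3 -73.1 -1.1 0 0 -20 1;61.3 -73.1 -1.1 0 0 -20 1;61.3 -73.1 -1.1 0 0 -20 1;61.3 -73.1 -1.1 0 0 -20 1;61.3 -73.1 -1.1 0 0 -20 1;61.3 -73.1 -1.1 0 0 -20 1")

```text
time: 2.4
tcp_pos: [566.7, 265.5, 239.2]
orientation: [-2.994, -0.948, -0.003]
force: [0.3, 0.2, -0.9]
opening: 92.0
grasp_force: 0.0
```

```bash
python3 -c "
from h import *
rel((565,261.5,60,-55),(565,261.5,17,-55))"
```

```text
t 2.4 tcp [566.7 265.5 239.2] yangle -54.8 open 92.0 gf 0.0 q [0.44 0.34 1.62 0.   1.17 1.39]
[-0.41  0.24 17.92 -0.03 -0.12  0.15]
[-0.42  0.25 22.22 -0.03 -0.12  0.15]
```

Call:
apply_moves(steps="0 0 9 0 0 0 1;0 0 17 0 0 0 1;0 0 17 0 0 0 1;0 0 17 0 0 0 1;0 0 17 0 0 0 1;0 0 17 0 0 0 1;0 0 17 0 0 0 1")

```text
time: 3.1
tcp_pos: [566.0, 261.4, 71.6]
orientation: [-2.996, -0.944, -0.005]
force: [0.3, 0.1, 0.3]
opening: 91.9
grasp_force: 0.0
```

```bash
python3 - <<'E'
from h import *
rel((565,261.5,17,-55))
t=cam("top");s=cam("side")
a=cv2.resize(t["img"][215:275,210:290],(400,300),interpolation=cv2.INTER_CUBIC)
b=cv2.resize(s["img"][280:340,280:360],(400,300),interpolation=cv2.INTER_CUBIC)
cv2.imwrite("pics/e1.png",np.hstack([a,b]))
E
```

```text
t 3.1 tcp [566.  261.4  71.6] yangle -55.0 open 91.9 gf 0.0 q [ 0.43  0.53  1.75 -0.    0.86  1.39]
[-0.09 -0.07  5.46  0.03 -0.17 -0.01]
```

View pics/e1.png

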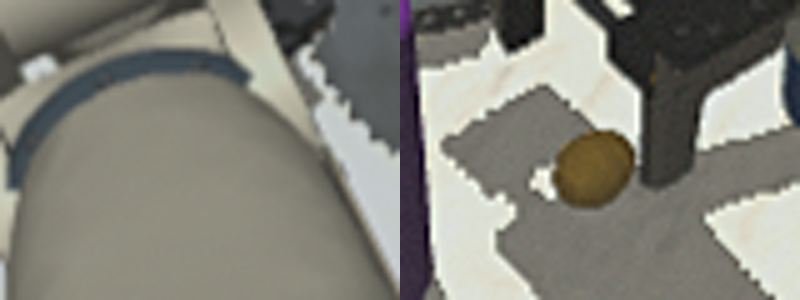

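The side crop shows the egg at (595,168) below and between the fingers at (515,30) and (665,130). I go down and close.

Call:
apply_moves(steps="0 0 3 0 0 0 1;0 0 5.2 0 0 0 1;0 0 5.2 0 0 0 1;0 0 5.2 0 0 0 1;0 0 5.2 0 0 0 0;0 0 5.2 0 0 0 0;0 0 5.2 0 0 0 0;0 0 5.2 0 0 0 0;0 0 5.2 0 0 0 0;0 0 5.2 0 0 0 0;0 0 5.2 0 0 0 0;0 0 5.2 0 0 0 0")

```text
time: 4.4
tcp_pos: [564.7, 261.0, 17.5]
orientation: [2.996, 0.945, -0.0]
force: [1.0, 0.3, 0.4]
opening: 30.7
grasp_force: 30.2
```

```bash
python3 -c "
from h import *
rel((565,261.5,230,-55),(400,70,230,-55),(394.9,-79.1,230,-55),(394.9,-79.1,34,-55))"
```

```text
t 4.4 tcp [564.7 261.   17.5] yangle -55.0 open 30.7 gf 30.150177163886838 q [ 0.43  0.61  1.77 -0.    0.76  1.39]
[ 5.000e-02 -2.000e-02 -2.125e+01  0.000e+00  1.000e-02  0.000e+00]
[-2.445e+01  6.200e+00 -2.125e+01  0.000e+00  1.000e-02  0.000e+00]
[-3.342e+01  1.812e+01 -2.124e+01  0.000e+00  1.000e-02  0.000e+00]
[-3.342e+01  1.812e+01 -1.640e+00  0.000e+00  1.000e-02  0.000e+00]
```

Call:
apply_moves(steps="0 0 -10 0 0 0 0;0 0 -21 0 0 0 0;0 0 -21 0 0 0 0;0 0 -21 0 0 0 0;0 0 -21 0 0 0 0;-24.4 6.2 -21 0 0 0 0;-24.4 6.2 -21 0 0 0 0;-24.4 6.2 -21 0 0 0 0;-24.4 6.2 -21 0 0 0 0;-24.4 6.2 -21 0 0 0 0;-33.4 18.1 -21 0 0 0 0;-33.4 18.1 -21 0 0 0 0;-33.4 18.1 -21 0 0 0 0;-33.4 18.1 -21 0 0 0 0;-33.4 18.1 -12 0 0 0 0;-33.4 18.1 -12 0 0 0 0;-33.4 18.1 -4 0 0 0 0;-33.4 18.1 -4 0 0 0 0;-33.4 18.1 -4 0 0 0 0;-33.4 18.1 -4 0 0 0 0")

```text
time: 6.4
tcp_pos: [394.5, -78.3, 57.6]
orientation: [-2.995, -0.945, 0.003]
force: [-0.3, -0.6, 1.4]
opening: 30.6
grasp_force: 30.0
```

```bash
python3 -c "
from h import *
rel((394.9,-79.1,33.5,-55))"
```

```text
t 6.4 tcp [394.5 -78.3  57.6] yangle -55.0 open 30.6 gf 29.999922160059214 q [-0.2   0.29  2.23  0.    0.63  0.76]
[-0.01  0.09  2.41 -0.09  0.08  0.03]
```

Call:
apply_moves(steps="0 0.1 1.5 0 0 0 0;0 0.1 2.4 0 0 0 0;0 0.1 2.4 0 0 0 0;0 0.1 2.4 0 0 0 0;0 0.1 2.4 0 0 0 0;0 0.1 2.4 0 0 0 0.65;0 0.1 2.4 0 0 0 0.65;0 0.1 2.4 0 0 0 0.65;0 0.1 2.4 0 0 0 0.65;0 0.1 -8 0 0 0 0.65;0 0.1 -15 0 0 0 0.65;0 0.1 -18 0 0 0 1;0 0.1 -18 0 0 0 1;0 0.1 -18 0 0 0 1;0 0.1 -18 0 0 0 1;0 0.1 -18 0 0 0 1")

```text
time: 8.0
tcp_pos: [394.5, -79.4, 236.3]
orientation: [-2.995, -0.944, 0.003]
force: [0.5, -0.1, 0.5]
opening: 91.9
grasp_force: 0.0
```

```bash
python3 -c "
from h import *
s=cam('side')
for b in blobs(s['img'],(15,120,80),(35,255,255),(340,185,400,235),20): print(b[0],b[1],onz(s,*b[0],16+16).round(1))
rel((380,60,240,14),(425.5,338,240,14),(425.5,338,60,14),(425.5,338,29,14))"
```

```text
[358.3 203.2] [340, 185, 42, 32, 433] [ 428.5 -122.4   32. ]
[384.6 220.4] [374, 212, 19, 17, 62] [366.7 -40.2  32. ]
[364.9 226.5] [358, 221, 14, 11, 49] [423.7 -17.8  32. ]
t 8.05 tcp [394.3 -79.4 236. ] yangle -55.0 open 91.8 gf 0.0 q [-0.2  -0.01  2.07  0.    1.09  0.76]
[ 6.820e+00 -1.224e+01 -3.900e-01 -1.800e-01  3.000e-02 -6.900e+01]
[ 2.649e+01 -3.240e+01 -3.900e-01 -1.800e-01  3.000e-02 -6.900e+01]
[ 2.653e+01 -3.236e+01  1.761e+01 -1.800e-01  3.000e-02 -6.900e+01]
[ 2.654e+01 -3.236e+01  2.071e+01 -1.800e-01  3.000e-02 -6.900e+01]
```

Call:
apply_moves(steps="6.8 -12.2 -0.4 0 0 -69 1;6.8 -12.2 -0.4 0 0 -69 1;6.8 -12.2 -0.4 0 0 -69 1;26.5 -32.4 -0.4 0 0 -69 1;26.5 -32.4 -0.4 0 0 -69 1;26.5 -32.4 -0.4 0 0 -69 1;26.5 -32.4 -0.4 0 0 -69 1;26.5 -32.4 -0.4 0 0 -69 1;26.5 -32.4 -0.4 0 0 -69 1;26.5 -32.4 -0.4 0 0 -69 1;26.5 -32.4 -0.4 0 0 -69 1;26.5 -32.4 -0.4 0 0 -69 1;26.5 -32.4 8 0 0 -69 1;26.5 -32.4 12 0 0 -69 1;26.5 -32.4 12 0 0 -69 1;26.5 -32.4 12 0 0 -69 1;26.5 -32.4 12 0 0 -69 1")

```text
time: 9.75
tcp_pos: [427.0, 337.0, 118.1]
orientation: [-1.936, -2.474, 0.001]
force: [-0.2, 0.2, -0.5]
opening: 92.3
grasp_force: 0.0
```

```bash
python3 - <<'E'
from h import *
rel((425.5,338,28,14))
t=cam("top");s=cam("side")
a=cv2.resize(t["img"][245:335,330:450],(400,300),interpolation=cv2.INTER_CUBIC)
b=cv2.resize(s["img"][285:360,335:435],(400,300),interpolation=cv2.INTER_CUBIC)
cv2.imwrite("pics/s1.png",np.hstack([a,b]))
for bb in blobs(t['img'],(18,110,120),(32,255,255),(355,283,385,312),10): print(bb[0],bb[1],onz(t,*bb[0],32).round(1))
E
```

```text
t 9.75 tcp [427.  337.  118.1] yangle 13.9 open 92.3 gf 0.0 q [ 0.67  0.36  1.9  -0.    0.88  0.42]
[ 0.14 -0.11  9.01 -0.02  0.01 -0.07]
[371.  296.7] [366, 291, 11, 12, 106] [396.1 -80.5  32. ]
```

View pics/s1.png

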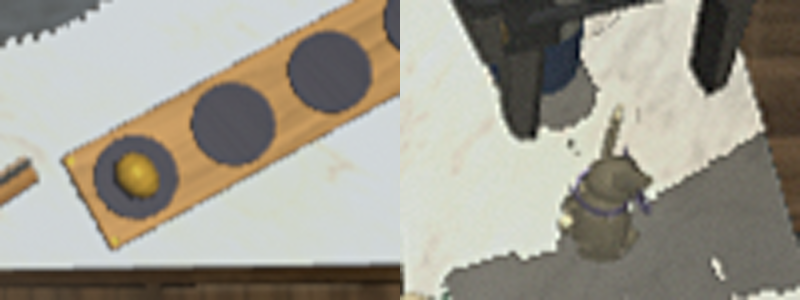

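Egg placed centred (left crop (137,173) on the disc; measured 396,-80.5). In the side crop the small hare at (605,210) lies below and between the fingers at (522,120) and (712,80).

Call:
apply_moves(steps="0 0 4 0 0 0 1;0 0 8 0 0 0 1;0 0 9 0 0 0 1;0 0 9 0 0 0 1;0 0 9 0 0 0 1;0 0 9 0 0 0 0;0 0 9 0 0 0 0;0 0 9 0 0 0 0;0 0 9 0 0 0 0;0 0 9 0 0 0 0;0 0 9 0 0 0 0;0 0 9 0 0 0 0;0 0 9 0 0 0 0")

```text
time: 11.15
tcp_pos: [426.9, 337.8, 27.6]
orientation: [1.934, 2.476, 0.0]
force: [0.2, -0.6, 1.0]
opening: 30.6
grasp_force: 29.6
```

```bash
python3 - <<'E'
from h import *
rel((425.5,338,240,14),(400,70,240,14),(370,-120,240,27.6),(438.7,-163.6,240,27.6),(438.7,-163.6,60,27.6))
s=cam("side")
cv2.imwrite("pics/s2.png",cv2.resize(s["img"][285:360,335:435],(600,450),interpolation=cv2.INTER_CUBIC))
E
```

```text
t 11.15 tcp [426.9 337.8  27.6] yangle 14.0 open 30.6 gf 29.60982588585466 q [ 0.67  0.5   1.95 -0.    0.69  0.42]
[ 5.000e-02 -1.200e-01 -2.124e+01  1.000e-02 -0.000e+00  0.000e+00]
[-2.534e+01 -9.080e+00 -2.125e+01  1.000e-02 -0.000e+00  0.000e+00]
[-4.305e+01 -1.659e+01 -2.125e+01  2.000e-02 -0.000e+00 -1.360e+01]
[-4.894e+01 -1.098e+01 -2.125e+01  2.000e-02 -0.000e+00 -1.360e+01]
[-4.894e+01 -1.098e+01 -3.250e+00  2.000e-02 -0.000e+00 -1.360e+01]
```

View pics/s2.png

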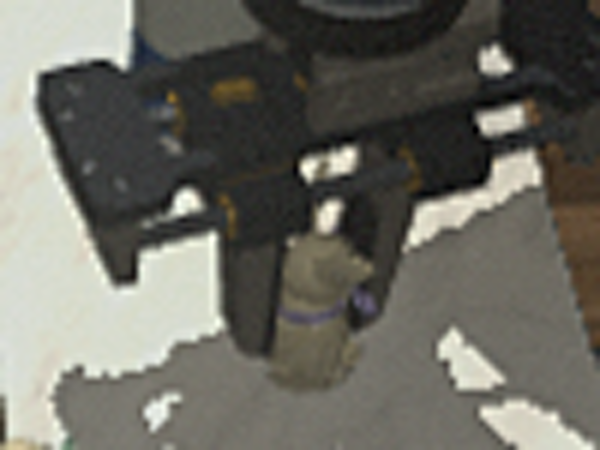

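The hare is held upright between the pads (at (315,320)).

Call:
apply_moves(steps="0 0 -5 0 0 0 0;0 0 -10 0 0 0 0;0 0 -15 0 0 0 0;0 0 -21 0 0 0 0;0 0 -21 0 0 0 0;-25 -9 -21 0 0 0 0;-25 -9 -21 0 0 0 0;-25 -9 -21 0 0 0 0;-25 -9 -21 0 0 0 0;-25 -9 -21 0 0 0 0;-43 -16.5 -21 0 0 -13.6 0;-43 -16.5 -21 0 0 -13.6 0;-43 -16.5 -21 0 0 -13.6 0;-43 -16.5 -21 0 0 -13.6 0;-48.9 -11 -21 0 0 -13.6 0;-48.9 -11 -21 0 0 -13.6 0;-48.9 -11 -17 0 0 -13.6 0;-48.9 -11 -13 0 0 -13.6 0;-48.9 -11 -9 0 0 -13.6 0;-48.9 -11 -5 0 0 -13.6 0")

```text
time: 13.2
tcp_pos: [437.6, -163.2, 75.5]
orientation: [-1.628, -2.686, 0.0]
force: [0.3, -0.1, -1.9]
opening: 30.6
grasp_force: 29.4
```

```bash
python3 - <<'E'
from h import *
rel((438.7,-163.6,44,27.6),(438.7,-163.6,240,27.6))
E
```

```text
t 13.2 tcp [ 437.6 -163.2   75.5] yangle 27.6 open 30.6 gf 29.419102217943873 q [-0.36  0.33  2.09  0.    0.72 -0.84]
[-0.09  0.08  3.15 -0.02 -0.03 -0.02]
[ -0.08   0.07 -16.45  -0.02  -0.03  -0.02]
```

Call:
apply_moves(steps="0 0 2 0 0 0 0;0 0 3 0 0 0 0;0 0 3 0 0 0 0;0 0 3 0 0 0 0;0 0 3 0 0 0 0")

```text
time: 13.7
tcp_pos: [439.1, -163.6, 48.7]
orientation: [1.626, 2.685, 0.001]
force: [0.3, -0.4, -0.3]
opening: 30.6
grasp_force: 29.4
```

Call:
apply_moves(steps="0 0 0.3 0 0 0 0;0 0 0.5 0 0 0 0;0 0 0.5 0 0 0 0;0 0 0.5 0 0 0 0;0 0 0.5 0 0 0 0.9;0 0 0.5 0 0 0 0.9;0 0 0.5 0 0 0 0.9;0 0 0.5 0 0 0 0.9;0 0 0.5 0 0 0 0.9;0 0 -5 0 0 0 1;0 0 -10 0 0 0 1;0 0 -15 0 0 0 1;0 0 -19.5 0 0 0 1;0 0 -19.5 0 0 0 1;0 0 -19.5 0 0 0 1")

```text
time: 15.2
tcp_pos: [438.8, -163.5, 243.7]
orientation: [1.626, 2.685, 0.001]
force: [0.5, 0.2, -0.2]
opening: 91.9
grasp_force: 0.0
```

```bash
python3 - <<'E'
from h import *
rel((360,-60,240,14),(400,100,240,-10),(539,425,240,-10),(539,425,125,-10),(539,425,45,-10))
E
```

```text
t 15.2 tcp [ 438.8 -163.5  243.7] yangle 27.6 open 91.9 gf 0.0 q [-0.36  0.09  1.94  0.    1.11 -0.84]
[12.82 -2.19  0.34  0.12  0.1  13.6 ]
[25.15  8.77  0.33  0.14  0.08 37.6 ]
[47.51 36.15  0.34  0.14  0.08 37.6 ]
[47.53 36.12 11.84  0.14  0.08 37.6 ]
[47.55 36.11 19.84  0.14  0.08 37.6 ]
```

Call:
apply_moves(steps="12.8 -2.2 0.3 0 0 13.6 1;12.8 -2.2 0.3 0 0 13.6 1;12.8 -2.2 0.3 0 0 13.6 1;25.2 8.8 0.3 0 0 37.6 1;25.2 8.8 0.3 0 0 37.6 1;25.2 8.8 0.3 0 0 37.6 1;25.2 8.8 0.3 0 0 37.6 1;47.5 36.1 0.3 0 0 37.6 1;47.5 36.1 0.3 0 0 37.6 1;47.5 36.1 0.3 0 0 37.6 1;47.5 36.1 0.3 0 0 37.6 1;47.5 36.1 0.3 0 0 37.6 1;47.5 36.1 0.3 0 0 37.6 1;47.5 36.1 0.3 0 0 37.6 1;47.5 36.1 0.3 0 0 37.6 1;47.5 36.1 5 0 0 37.6 1;47.5 36.1 8 0 0 37.6 1;47.5 36.1 8 0 0 37.6 1;47.5 36.1 8 0 0 37.6 1;47.5 36.1 8 0 0 37.6 1")

```text
time: 17.2
tcp_pos: [538.9, 425.1, 164.1]
orientation: [2.407, 2.019, 0.003]
force: [-0.3, 0.5, 0.7]
opening: 91.8
grasp_force: 0.0
```

```bash
python3 - <<'E'
from h import *
rel((539,425,45,-10))
t=cam("top");s=cam("side")
a=cv2.resize(t["img"][245:320,350:450],(400,300),interpolation=cv2.INTER_CUBIC)
b=cv2.resize(s["img"][310:400,290:410],(400,300),interpolation=cv2.INTER_CUBIC)
cv2.imwrite("pics/b1.png",np.hstack([a,b]))
E
```

```text
t 17.2 tcp [538.9 425.1 164.1] yangle -10.0 open 91.8 gf 0.0 q [ 0.67  0.51  1.55 -0.    1.09  0.84]
[-0.03  0.   11.91  0.07 -0.08 -0.02]
```

View pics/b1.png

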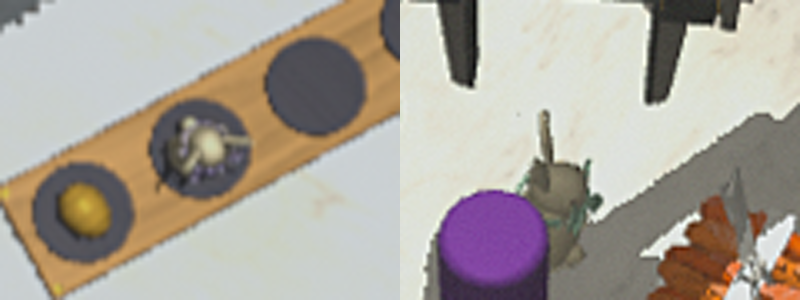

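The small hare stands at (205,145) on disc b. The big hare at (558,200) is centred between the fingers at (465,80) and (655,100). I descend.

Call:
apply_moves(steps="0 0 4 0 0 0 1;0 0 8 0 0 0 1;0 0 11 0 0 0 1;0 0 11.9 0 0 0 1;0 0 11.9 0 0 0 1;0 0 11.9 0 0 0 1;0 0 11.9 0 0 0 0;0 0 11.9 0 0 0 0;0 0 11.9 0 0 0 0;0 0 11.9 0 0 0 0;0 0 11.9 0 0 0 0;0 0 11.9 0 0 0 0;0 0 11.9 0 0 0 0;0 0 11.9 0 0 0 0")

```text
time: 18.7
tcp_pos: [536.8, 423.0, 44.1]
orientation: [2.404, 2.021, -0.007]
force: [-5.8, -7.7, -1.2]
opening: 36.6
grasp_force: 28.7
```

```bash
python3 - <<'E'
from h import *
rel((538,425,240,-10),(400,110,240,-10),(360,-120,240,14),(430,-210,240,27.6),(482.5,-247.6,240,27.6),(482.5,-247.6,65,27.6))
s=cam("side")
cv2.imwrite("pics/b2.png",cv2.resize(s["img"][310:400,290:410],(600,450),interpolation=cv2.INTER_CUBIC))
E
```

```text
t 18.7 tcp [536.8 423.   44.1] yangle -9.9 open 36.6 gf 28.74440082698129 q [ 0.67  0.64  1.62 -0.    0.89  0.84]
[  0.14   0.05 -19.59  -0.11   0.23   0.11]
[-33.26  -8.14 -19.44  -0.11   0.23   0.11]
[-56.61  -8.13 -19.35  -0.15   0.2  -23.89]
[-64.27   0.31 -19.33  -0.18   0.19 -37.49]
[-67.07   6.13 -19.33  -0.18   0.19 -37.49]
[-67.     6.16  -1.83  -0.18   0.19 -37.49]
```

View pics/b2.png

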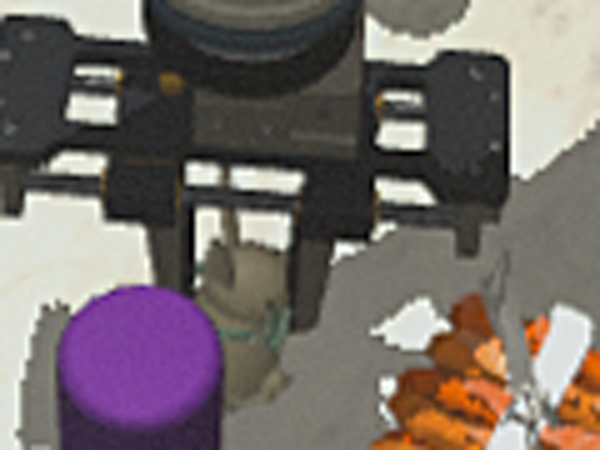

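The hare is gripped at 36.6 mm with about 10 N of sideways force. I lift and check the force.

Call:
apply_moves(steps="0 0 -2 0 0 0 0;0 0 -5 0 0 0 0;0 0 -10 0 0 0 0;0 0 -15 0 0 0 0;0 0 -19.5 0 0 0 0;0 0 -19.5 0 0 0 0;0 0 -19.5 0 0 0 0")

```text
time: 19.45
tcp_pos: [538.8, 425.4, 241.4]
orientation: [2.407, 2.019, 0.007]
force: [0.1, -0.9, -2.2]
opening: 32.3
grasp_force: 33.5
```

```bash
python3 - <<'E'
from h import *
rel((400,110,240,-10),(360,-120,240,14),(430,-210,240,27.6),(482.5,-247.6,240,27.6),(482.5,-247.6,65,27.6))
s=cam("side")
cv2.imwrite("pics/b3.png",cv2.resize(s["img"][180:390,250:430],(514,600),interpolation=cv2.INTER_CUBIC))
E
```

```text
t 19.45 tcp [538.8 425.4 241.4] yangle -10.0 open 32.3 gf 33.519228479926824 q [0.67 0.44 1.48 0.   1.22 0.84]
[-3.347e+01 -8.190e+00  1.000e-02  1.700e-01 -1.900e-01 -0.000e+00]
[-56.82  -8.14  -0.07   0.2   -0.15 -24.  ]
[-64.46   0.32  -0.07   0.22  -0.12 -37.6 ]
[-6.725e+01  6.140e+00 -6.000e-02  2.200e-01 -1.200e-01 -3.760e+01]
[-67.31   6.09  17.44   0.22  -0.12 -37.6 ]
```

View pics/b3.png

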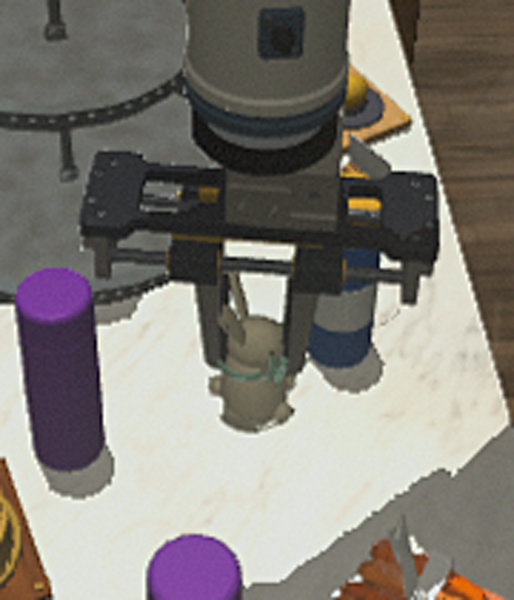

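```bash
python3 - <<'E'
from h import *
s=cam("side")
def ony(u,v,y):
    o,d=ray(s,u,v); return (o+d*(y-o[1])/d[1]).round(1)
f=lambda a,b:(250+a/2.857,180+b/2.857)
print("foot",ony(*f(255,428),440),ony(*f(255,428),425)); print("bow",ony(*f(255,372),440)); print("head top",ony(*f(262,315),425)); print("tail",ony(*f(213,385),425),"paw",ony(*f(290,410),430)); print("tips",ony(*f(212,368),433),ony(*f(295,368),418))
E
```

```text
foot [539.2 440.  182.1] [537.3 425.  163. ]
bow [540.4 440.  234.2]
head top [535.7 425.  266.5]
tail [563.9 425.  206.5] paw [516.7 430.  185.1]
tips [565.2 433.  231.5] [513.3 418.  210.1]
```

The hare is upright and may have slipped about 5 mm down to a head grip. I carry it to disc c and lower it with force checks.

Call:
apply_moves(steps="-33.4 -8.2 0 0 0 0 0;-33.4 -8.2 0 0 0 0 0;-33.4 -8.2 0 0 0 0 0;-33.4 -8.2 0 0 0 0 0;-33.4 -8.2 0 0 0 0 0;-33.4 -8.2 0 0 0 0 0;-33.4 -8.2 0 0 0 0 0;-56.8 -8.1 0 0 0 -24 0;-56.8 -8.1 0 0 0 -24 0;-56.8 -8.1 0 0 0 -24 0;-56.8 -8.1 0 0 0 -24 0;-56.8 -8.1 0 0 0 -24 0;-64.5 0.3 0 0 0 -37.6 0;-64.5 0.3 0 0 0 -37.6 0;-64.5 0.3 0 0 0 -37.6 0;-67.3 5.9 0 0 0 -37.6 0;-67.3 5.9 0 0 0 -37.6 0;-67.3 5.9 4 0 0 -37.6 0;-67.3 5.9 8 0 0 -37.6 0;-67.3 5.9 12 0 0 -37.6 0")

```text
time: 21.55
tcp_pos: [478.2, -247.4, 116.2]
orientation: [-1.626, -2.686, 0.0]
force: [1.1, 0.3, -2.1]
opening: 32.5
grasp_force: 33.1
```

```bash
python3 - <<'E'
from h import *
rel((479.8,-249,75,27.6))
t=cam("top");s=cam("side")
b=cv2.resize(s["img"][125:240,280:410],(678,600),interpolation=cv2.INTER_CUBIC)
cv2.imwrite("pics/b4.png",b)
E
```

```text
t 21.55 tcp [ 478.2 -247.4  116.2] yangle 27.6 open 32.5 gf 33.09231653831375 q [-0.48  0.36  1.91  0.    0.87 -0.96]
[-0.22  0.07  4.12 -0.06 -0.09  0.  ]
```

View pics/b4.png

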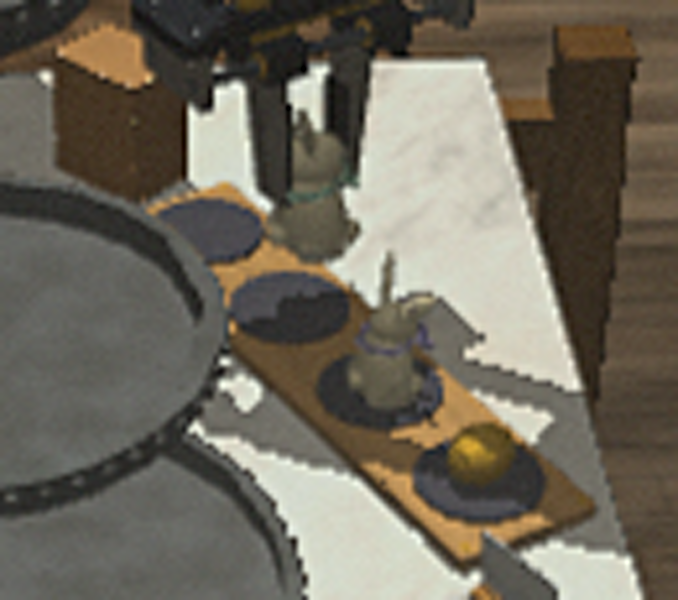

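The hare hangs upright at (315,190) above disc c, with the small hare and egg standing on b and a. I lower it gradually.

Call:
apply_moves(steps="0 0 1.5 0 0 0 0;0 0 3 0 0 0 0;0 0 4 0 0 0 0;0 0 4 0 0 0 0;0 0 4 0 0 0 0;0 0 4 0 0 0 0")

```text
time: 22.25
tcp_pos: [479.9, -248.4, 79.6]
orientation: [1.627, 2.686, 0.0]
force: [-0.1, -0.8, -0.3]
opening: 32.6
grasp_force: 33.1
```

```bash
python3 - <<'E'
from h import *
rel((479.8,-249,66,27.6))
s=cam("side")
# lower outline of hare against the dark disc: cream mask in side roi
x0,y0=325,135
for b in blobs(s["img"],(10,20,60),(40,140,255),(325,140,352,195),15): print(b[0],b[1])
print(proj(s,(482.5,-247.6,16)),proj(s,(482.5,-225,16)),proj(s,(482.5,-225,26)))
E
```

```text
t 22.25 tcp [ 479.9 -248.4   79.6] yangle 27.6 open 32.6 gf 33.092439665388156 q [-0.48  0.42  1.93  0.    0.79 -0.96]
[-0.05 -0.04  1.36  0.04  0.06  0.  ]
[337.7 158.8] [333, 144, 12, 27, 169]
[349.8 149. ] [348, 144, 4, 10, 33]
[348.6 164.5] [346, 161, 6, 7, 19]
[338.7 182.2] [325, 169, 27, 26, 392]
[335.43862513 183.55962012] [336.09193366 187.80950731] [336.15666963 185.07205194]
```

Call:
apply_moves(steps="0 0 0.4 0 0 0 0;0 0 0.8 0 0 0 0;0 0 0.8 0 0 0 0;0 0 0.8 0 0 0 0")

```text
time: 22.7
tcp_pos: [479.2, -248.0, 70.4]
orientation: [-1.627, -2.687, 0.0]
force: [-0.0, -0.3, -1.1]
opening: 32.6
grasp_force: 33.1
```

Call:
apply_moves(steps="0 0 0.2 0 0 0 0;0 0 0.4 0 0 0 0;0 0 0.4 0 0 0 0")

```text
time: 23.0
tcp_pos: [479.2, -248.0, 66.3]
orientation: [-1.627, -2.687, 0.0]
force: [-0.5, -0.4, -1.1]
opening: 32.3
grasp_force: 33.1
```

Call:
apply_moves(steps="0 0 0.15 0 0 0 0;0 0 0.3 0 0 0 0;0 0 0.3 0 0 0 0")

```text
time: 23.3
tcp_pos: [479.6, -248.4, 64.3]
orientation: [1.627, 2.687, -0.0]
force: [-2.4, 0.3, 8.6]
opening: 32.4
grasp_force: 33.1
```

Contact (8.6 N up). I release.

Call:
apply_moves(steps="0 0 -0.1 0 0 0 0;0 0 -0.1 0 0 0 0.95;0 0 -0.1 0 0 0 0.95;0 0 -0.1 0 0 0 0.95;0 0 -0.1 0 0 0 0.95;0 0 -0.1 0 0 0 1;0 0 -5 0 0 0 1;0 0 -10 0 0 0 1;0 0 -15 0 0 0 1;0 0 -18 0 0 0 1;0 0 -18 0 0 0 1;0 0 -18 0 0 0 1")

```text
time: 24.5
tcp_pos: [479.5, -248.2, 243.9]
orientation: [1.627, 2.686, 0.0]
force: [0.2, 0.2, -1.0]
opening: 92.3
grasp_force: 0.0
```

```bash
python3 - <<'E'
from h import *
rel((370,-90,240,27.6),(445.7,215.7,240,27.6),(445.7,215.7,145,27.6))
E
```

```text
t 24.5 tcp [ 479.5 -248.2  243.9] yangle 27.6 open 92.3 gf 0.0 q [-0.48  0.2   1.8   0.    1.14 -0.96]
[19.09 -2.37  0.37  0.04  0.06 -0.  ]
[ 4.268e+01  1.850e+01  3.600e-01  4.000e-02  6.000e-02 -0.000e+00]
[ 4.268e+01  1.849e+01  9.860e+00  4.000e-02  6.000e-02 -0.000e+00]
```

Call:
apply_moves(steps="19.1 -2.4 0.3 0 0 0 1;19.1 -2.4 0.3 0 0 0 1;19.1 -2.4 0.3 0 0 0 1;19.1 -2.4 0.3 0 0 0 1;42.7 18.5 0.3 0 0 0 1;42.7 18.5 0.3 0 0 0 1;42.7 18.5 0.3 0 0 0 1;42.7 18.5 0.3 0 0 0 1;42.7 18.5 0.3 0 0 0 1;42.7 18.5 0.3 0 0 0 1;42.7 18.5 0.3 0 0 0 1;42.7 18.5 0.3 0 0 0 1;42.7 18.5 0.3 0 0 0 1;42.7 18.5 0.3 0 0 0 1;42.7 18.5 0.3 0 0 0 1")

```text
time: 26.0
tcp_pos: [445.2, 214.5, 240.5]
orientation: [-1.63, -2.686, 0.001]
force: [0.2, -1.2, -0.3]
opening: 91.8
grasp_force: 0.0
```

```bash
python3 - <<'E'
from h import *
rel((445.7,215.7,145,27.6))
t=cam("top");s=cam("side")
a=cv2.resize(t["img"][225:325,325:505],(540,300),interpolation=cv2.INTER_CUBIC)
b=cv2.resize(s["img"][225:325,320:420],(240,300)if 0 else (260,260),interpolation=cv2.INTER_CUBIC); b=cv2.copyMakeBorder(b,0,40,0,0,cv2.BORDER_CONSTANT)
cv2.imwrite("pics/t1.png",np.hstack([a,b]))
E
```

```text
t 26.0 tcp [445.2 214.5 240.5] yangle 27.5 open 91.8 gf 0.0 q [ 0.45  0.14  1.89 -0.    1.11 -0.03]
[ 0.09  0.1   9.55 -0.02  0.01 -0.1 ]
```

View pics/t1.png

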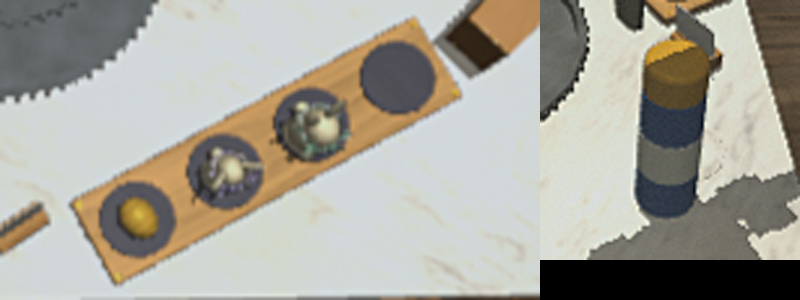

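All three stand on their discs: egg (138,217), small hare (228,170), big hare (318,125). The tin at (670,130) is clear. I take the tin, and check the big hare's centring numerically meanwhile.

Call:
apply_moves(steps="0 0.1 4 0 0 0 1;0 0.1 8 0 0 0 1;0 0.1 9.5 0 0 0 1;0 0.1 9.5 0 0 0 1;0 0.1 9.5 0 0 0 1;0 0.1 9.5 0 0 0 0;0 0.1 9.5 0 0 0 0;0 0.1 9.5 0 0 0 0;0 0.1 9.5 0 0 0 0;0 0.1 9.5 0 0 0 0;0 0.1 9.5 0 0 0 0;0 0.1 9.5 0 0 0 0")

```text
time: 27.3
tcp_pos: [446.5, 216.5, 145.9]
orientation: [1.627, 2.687, 0.0]
force: [-0.4, -1.2, 4.4]
opening: 54.3
grasp_force: 30.0
```

```bash
python3 - <<'E'
from h import *
rel((445.7,215.7,255,27.6),(360,0,255,27.6),(430,-290,255,27.6),(526.8,-331.8,255,27.6),(526.8,-331.8,175,27.6))
t=cam("top");s=cam("side")
d={'small':(438.7,-163.6),'big':(482.5,-247.6),'egg':(394.9,-79.1)}
for n,(x,y) in d.items():
    for cn,c in(("top",t),("side",s)):
        for z in(16,60):print(n,cn,z,proj(c,(x,y,z)).round(1),end=' ')
    print()
hs=cv2.cvtColor(t["img"],cv2.COLOR_BGR2HSV)
for n,(u,v) in(("small",(401,281)),("big",(431,266))):
    for vmin in(140,165):
        for b in blobs(t["img"],(10,25,vmin),(35,110,255),(u-12,v-12,u+12,v+12),5): print(n,vmin,b[0],b[1][4],"->",onz(t,*b[0],16+(62 if n=="big" else 50)).round(1))
for b in blobs(s["img"],(10,25,90),(40,120,255),(325,135,355,185),5): print("side",b[0],b[1])
for b in blobs(s["img"],(10,25,90),(40,120,255),(340,170,375,210),5): print("side small",b[0],b[1])
E
```

```text
t 27.3 tcp [446.5 216.5 145.9] yangle 27.6 open 54.3 gf 30.001744797918946 q [ 0.45  0.26  1.98 -0.    0.9  -0.03]
[-4.000e-02 -1.000e-01 -1.091e+01  1.000e-02  0.000e+00  0.000e+00]
[-1.518e+01 -1.769e+01 -1.092e+01  1.000e-02  0.000e+00  0.000e+00]
[-4.412e+01 -2.492e+01 -1.092e+01  1.000e-02  0.000e+00  0.000e+00]
[-5.231e+01 -1.828e+01 -1.092e+01  1.000e-02  0.000e+00  0.000e+00]
[-5.231e+01 -1.828e+01 -2.920e+00  1.000e-02  0.000e+00  0.000e+00]
small top 16 [399.4 281.9] small top 60 [401.6 279.7] small side 16 [352.8 199.3] small side 60 [353.5 186.9] 
big top 16 [428.4 266.2] big top 60 [431.3 263.6] big side 16 [335.4 183.6] big side 60 [335.7 171.4] 
egg top 16 [370.  297.8] egg top 60 [371.3 296.1] egg side 16 [371.8 216.6] egg side 60 [372.9 204. ] 
small 140 [402.  280.5] 79 -> [ 435.8 -163.8   66. ]
small 165 [396.8 275.4] 5 -> [ 450.1 -150.2   66. ]
small 165 [401.7 281.4] 40 -> [ 433.3 -162.9   66. ]
big 140 [424.9 259.9] 8 -> [ 490. -227.   78.]
big 140 [433.2 266.9] 60 -> [ 470.3 -248.7   78. ]
big 140 [440.8 270.2] 6 -> [ 461.  -268.8   78. ]
big 165 [425. 260.] 5 -> [ 489.7 -227.3   78. ]
big 165 [433.4 267.1] 40 -> [ 469.8 -249.2   78. ]
side [327.5 135. ] [325, 135, 6, 1, 6]
side [348.2 135.9] [343, 135, 12, 2, 14]
side [331. 137.] [325, 137, 13, 1, 13]
side [347.2 144.8] [338, 138, 17, 17, 133]
side [331.5 148.7] [329, 146, 6, 6, 15]
side [334.9 155. ] [333, 153, 5, 6, 14]
side [336.7 172.9] [325, 158, 21, 27, 216]
side [353.  179.9] [349, 173, 6, 12, 26]
side [345.2 179.2] [344, 175, 4, 9, 13]
side small [365.5 179.1] [358, 170, 17, 15, 43]
side small [353.  190.4] [345, 173, 16, 30, 176]
side small [345.2 179.2] [344, 175, 4, 9, 13]
side small [340.9 179.3] [340, 176, 3, 9, 22]
```

Tin gripped (54.3 mm, 30 N). The big hare seems to stand about 8 mm too near the robot. I place the tin first, then nudge the hare.

Call:
apply_moves(steps="0 0 -5 0 0 0 0;0 0 -10 0 0 0 0;0 0 -15.4 0 0 0 0;0 0 -15.4 0 0 0 0;-15.2 -17.7 -15.4 0 0 0 0;-15.2 -17.7 -15.4 0 0 0 0;-15.2 -17.7 -15.4 0 0 0 0;-15.2 -17.7 -15.4 0 0 0 0;-15.2 -17.7 -15.4 0 0 0 0;-43.2 -26.7 -15.4 0 0 0 0;-43.2 -26.7 -15.4 0 0 0 0;-43.2 -26.7 -15.4 0 0 0 0;-43.2 -26.7 -15.4 0 0 0 0;-43.2 -26.7 -15.4 0 0 0 0;-43.2 -26.7 -15.4 0 0 0 0;-43.2 -26.7 -15.4 0 0 0 0;-52.3 -18.3 -15.4 0 0 0 0;-52.3 -18.3 -15.4 0 0 0 0;-52.3 -18.3 -15.4 0 0 0 0;-52.3 -18.3 -15.4 0 0 0 0")

```text
time: 29.4
tcp_pos: [528.6, -331.7, 297.3]
orientation: [-1.625, -2.687, -0.001]
force: [0.1, 0.1, -2.1]
opening: 54.2
grasp_force: 30.0
```

```bash
python3 - <<'E'
from h import *
rel((526.8,-331.8,175,27.6))
E
```

```text
t 29.4 tcp [ 528.6 -331.7  297.3] yangle 27.7 open 54.2 gf 29.999472841154784 q [-0.56  0.3   1.56  0.    1.29 -1.05]
[ 0.05 -0.16 12.23 -0.02 -0.09  0.05]
```

Call:
apply_moves(steps="0 0 4 0 0 0 0;0 0 8 0 0 0 0;0 0 11 0 0 0 0;0 0 12 0 0 0 0;0 0 12.5 0 0 0 0;0 0 12.5 0 0 0 0;0 0 12.5 0 0 0 0")

```text
time: 30.1
tcp_pos: [527.2, -332.2, 176.2]
orientation: [1.626, 2.685, -0.0]
force: [0.6, -0.2, -1.7]
opening: 54.3
grasp_force: 30.0
```

```bash
python3 - <<'E'
from h import *
rel((526.8,-331.8,162,27.6))
E
```

```text
t 30.1 tcp [ 527.2 -332.2  176.2] yangle 27.6 open 54.3 gf 29.999378546490334 q [-0.56  0.4   1.69  0.    1.05 -1.05]
[ 0.06 -0.02  1.42  0.07  0.12  0.  ]
```

Call:
apply_moves(steps="0 0 0.5 0 0 0 0;0 0 1 0 0 0 0;0 0 1.4 0 0 0 0;0 0 1.4 0 0 0 0;0 0 1.4 0 0 0 0")

```text
time: 30.6
tcp_pos: [526.9, -332.5, 161.8]
orientation: [1.626, 2.686, -0.001]
force: [-2.8, -1.2, 7.8]
opening: 54.3
grasp_force: 30.0
```

Contact. I release and rise.

Call:
apply_moves(steps="0 0 0 0 0 0 0.9;0 0 0 0 0 0 0.9;0 0 0 0 0 0 0.9;0 0 0 0 0 0 0.9;0 0 0 0 0 0 0.9;0 0 -5 0 0 0 1;0 0 -9 0 0 0 1;0 0 -9 0 0 0 1;7 -10 -9 0 0 0 1;7 -10 -9 0 0 0 1;7 -10 -9 0 0 0 1;15 -22 -9 0 0 0 1;15 -22 -9 0 0 0 1;15 -22 -9 0 0 0 1;25 -22 -9 0 0 0 1;25 -22 -9 0 0 0 1;25 -22 -9 0 0 0 1;25 -22 -9 0 0 0 1")

```text
time: 32.4
tcp_pos: [215.6, -211.9, 250.7]
orientation: [1.626, 2.686, -0.001]
force: [0.8, -0.4, -0.2]
opening: 92.0
grasp_force: 0.0
```

```bash
python3 - <<'E'
from h import *
rel((484,-247,200,27.6),(484,-247,52,27.6))
t=cam("top")
for b in blobs(t["img"],(15,100,120),(35,255,255),(440,225,475,262),40): print("lid",b[0],b[1],onz(t,*b[0],184).round(1))
for b in blobs(t["img"],(10,25,150),(35,110,255),(415,252,445,280),4): print("big",b[0],b[1][4],onz(t,*b[0],78).round(1),onz(t,*b[0],31).round(1))
for b in blobs(t["img"],(10,25,150),(35,110,255),(388,268,414,294),4): print("small",b[0],b[1][4],onz(t,*b[0],66).round(1),onz(t,*b[0],28).round(1))
a=cv2.resize(t["img"][245:290,385:455],(700,450),interpolation=cv2.INTER_CUBIC)
cv2.imwrite("pics/z1.png",a)
E
```

```text
t 32.4 tcp [ 215.6 -211.9  250.7] yangle 27.6 open 92.0 gf 0.0 q [-0.78 -0.23  2.21 -0.    1.16 -1.26]
[-15.55  22.15   5.11   0.03   0.1    0.04]
[-15.53  22.14  19.91   0.03   0.1    0.04]
lid [462.8 238.6] [440, 229, 35, 21, 295] [ 525.3 -306.4  184. ]
lid [470.8 257.1] [465, 251, 10, 11, 54] [ 477.1 -323.5  184. ]
big [416.5 255. ] 4 [ 504.  -204.7   78. ] [ 512.6 -212.9   31. ]
big [424.8 260. ] 6 [ 489.7 -226.7   78. ] [ 497.9 -235.6   31. ]
big [433.5 267.1] 54 [ 469.8 -249.4   78. ] [ 477.3 -259.    31. ]
big [441.  270.5] 4 [ 460.1 -269.3   78. ] [ 467.4 -279.6   31. ]
big [441. 277.] 5 [ 442.3 -268.3   78. ] [ 448.9 -278.5   31. ]
small [391.  268.8] 5 [ 468.6 -135.    66. ] [ 474.6 -139.6   28. ]
small [396.8 275.4] 5 [ 450.1 -150.2   66. ] [ 455.6 -155.2   28. ]
small [401.7 281.4] 48 [ 433.3 -162.9   66. ] [ 438.4 -168.3   28. ]
small [412.  279.8] 4 [ 437.3 -191.3   66. ] [ 442.5 -197.4   28. ]
```

View pics/z1.png

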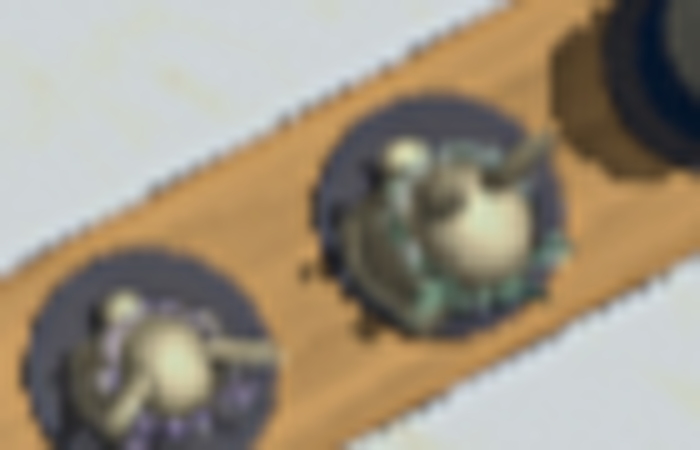

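The crop shows the big hare's tail at (405,155) and head at (485,230), with the disc centre at (440,215). That puts its origin about 8 mm toward the robot across the row. I'll cage it between the fingers, centred on the disc, and close to 46 mm.

Call:
apply_moves(steps="-15.5 22.1 0 0 0 0 1;-15.5 22.1 0 0 0 0 1;-15.5 22.1 0 0 0 0 1;-15.5 22.1 0 0 0 0 1;-15.5 22.1 0 0 0 0 1;-15.5 22.1 0 0 0 0 1;-15.5 22.1 0 0 0 0 1;-15.5 22.1 0 0 0 0 1;-15.5 22.1 0 0 0 0 1;-15.5 22.1 4 0 0 0 1;-15.5 22.1 8 0 0 0 1;-15.5 22.1 8 0 0 0 1;-15.5 22.1 8 0 0 0 1")

```text
time: 33.75
tcp_pos: [482.6, -247.3, 171.2]
orientation: [-1.628, -2.686, 0.0]
force: [0.5, -0.1, 0.0]
opening: 92.1
grasp_force: 0.0
```

```bash
python3 - <<'E'
from h import *
rel((484,-247,52,27.6))
E
```

```text
t 33.75 tcp [ 482.6 -247.3  171.2] yangle 27.6 open 92.1 gf 0.0 q [-0.48  0.29  1.87 -0.    0.99 -0.96]
[-0.05  0.14 11.92 -0.03 -0.04 -0.04]
```

Call:
apply_moves(steps="0 0.1 3 0 0 0 1;0 0.1 6 0 0 0 1;0 0.1 9 0 0 0 1;0 0.1 11 0 0 0 1;0 0.1 11.9 0 0 0 1;0 0.1 11.9 0 0 0 1;0 0.1 11.9 0 0 0 1")

```text
time: 34.45
tcp_pos: [485.4, -247.4, 53.3]
orientation: [1.626, 2.685, 0.0]
force: [1.3, -0.3, -0.2]
opening: 91.7
grasp_force: 0.0
```

Call:
apply_moves(steps="0 0 0 0 0 0 0.7;0 0 0 0 0 0 0.7;0 0 0 0 0 0 0.65;0 0 0 0 0 0 0.62;0 0 0 0 0 0 0.59;0 0 0 0 0 0 0.57;0 0 0 0 0 0 0.55;0 0 0 0 0 0 0.53;0 0 0 0 0 0 0.51;0 0 0 0 0 0 0.5;0 0 0 0 0 0 0.5;0 0 0 0 0 0 0.5")

```text
time: 35.65
tcp_pos: [484.2, -246.7, 51.6]
orientation: [-1.627, -2.687, 0.0]
force: [-1.0, -0.9, 2.3]
opening: 46.0
grasp_force: 0.5
```

Call:
apply_moves(steps="0 0 0 0 0 0 0.47;0 0 0 0 0 0 0.47;0 0 0 0 0 0 0.47;0 0 0 0 0 0 0.8;0 0 0 0 0 0 1;0 0 0 0 0 0 1;0 0 0 0 0 0 1;0 0 -5 0 0 0 1;0 0 -10 0 0 0 1;0 0 -15 0 0 0 1;0 0 -20 0 0 0 1;0 0 -20 0 0 0 1;15 -22 -20 0 0 0 1;15 -22 -20 0 0 0 1;15 -22 -20 0 0 0 1;15 -22 -20 0 0 0 1;15 -22 -20 0 0 0 1;15 -22 -20 0 0 0 1;15 -22 -20 0 0 0 1")

```text
time: 37.55
tcp_pos: [217.9, -215.0, 251.1]
orientation: [-1.63, -2.685, 0.0]
force: [0.2, -0.2, 0.3]
opening: 91.6
grasp_force: 0.0
```

```bash
python3 - <<'E'
from h import *
rel()
t=cam("top");s=cam("side")
for b in blobs(t["img"],(20,150,170),(32,255,255),(440,225,475,262),40): print("lid",b[0],b[1],onz(t,b[1][0]+b[1][2]/2-.5,b[1][1]+b[1][3]/2-.5,184).round(1))
for b in blobs(t["img"],(95,80,20),(125,255,255),(430,215,490,270),20): print("blue",b[0],b[1])
print("expected lid",proj(t,(526.8,-331.8,184)),"side",proj(s,(526.8,-331.8,184)),proj(s,(526.8,-331.8,100)))
for b in blobs(s["img"],(95,80,20),(125,255,255),(290,100,350,180),20): print("blue side",b[0],b[1])
for b in blobs(t["img"],(10,25,150),(35,110,255),(415,252,445,280),4): print("big",b[0],b[1][4],onz(t,*b[0],78).round(1),onz(t,*b[0],31).round(1))
for b in blobs(t["img"],(10,25,150),(35,110,255),(388,268,414,294),4): print("small",b[0],b[1][4],onz(t,*b[0],66).round(1),onz(t,*b[0],28).round(1))
for b in blobs(t['img'],(18,110,120),(32,255,255),(355,283,385,312),30): print("egg",onz(t,*b[0],32).round(1))
E
```

```text
t 37.55 tcp [ 217.9 -215.   251.1] yangle 27.5 open 91.6 gf 0.0 q [-0.78 -0.22  2.2  -0.    1.16 -1.26]
lid [469.6 237.9] [464, 229, 11, 19, 174] [ 526.6 -322.3  184. ]
blue [460.6 247.3] [456, 238, 15, 16, 88]
blue [452.6 253.4] [448, 244, 15, 16, 70]
expected lid [472.72384278 237.88292214] side [319.08053466 120.82253936] [319.17947788 145.83447582]
blue side [319.  140.1] [311, 133, 17, 15, 210]
blue side [319.4 165.5] [311, 159, 17, 14, 158]
big [416.5 255. ] 4 [ 504.  -204.7   78. ] [ 512.6 -212.9   31. ]
big [424.1 259.1] 7 [ 492.3 -225.    78. ] [ 500.6 -233.7   31. ]
big [432.6 266.2] 51 [ 472.3 -247.1   78. ] [ 479.9 -256.6   31. ]
big [441.5 276.8] 4 [ 442.8 -269.7   78. ] [ 449.5 -280.    31. ]
small [391.  268.8] 5 [ 468.6 -135.    66. ] [ 474.6 -139.6   28. ]
small [396.8 275.4] 5 [ 450.1 -150.2   66. ] [ 455.6 -155.2   28. ]
small [401.8 281.3] 46 [ 433.6 -163.2   66. ] [ 438.7 -168.6   28. ]
small [412.  279.8] 4 [ 437.3 -191.3   66. ] [ 442.5 -197.4   28. ]
egg [396.1 -80.5  32. ]
```

The cage (43 mm, about body width) centred the big hare. The tin's side column (319) matches its expected position, and the egg and small hare are within about 4 mm. I hand in.

```bash
python3 -c "
from workcell import manip
print(manip.close_job())"
```

```text
the job is handed in; nothing more can be done
None
```

I've handed the job in at about 38 s: from the card-holder end the row runs egg, small hare, big hare, blue tin, one on each disc, with the arm clear, and I kept clear of the card holder and carton. The egg, small hare and tin measured within about 4 mm of centre; the big hare is the least sure, because the camera reading put it about 8 mm off but closing the fingers round its body moved it only about 3 mm.

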